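# Refit the strainer plate of the lap's settling trap

### The job

Swing the catch of the open-topped grey settling trap clear of its mouth and take the slotted strainer plate off the sloping wooden rack by its grip bar. Holding the plate at a slant, tuck its plain edge under the trap's retaining lip, then lower the edge with the upturned flange all the way in under control (do not let it slam) so that the plate lies flat on its ledge. Finally swing the catch back square over the flange, and leave the tools and other things around where they lie.

Things in the scene. Friction and masses are not known exactly. Their poses are not given: they have to be found in the camera images.
- trap: Settling trap: grey steel box fixed to the bench, 162 x 116 x 59 mm. Origin on its underside, below the recess's middle; z up, x from lip side to catch side. Recess open from above, 134 mm long (x -67 to 67) and 96 wide (y -48 to 48), with an 8 mm wide ledge all round at z = 34 mm. Side walls and the far wall (x 67 to 85) rise to z = 59 mm. A drain stub sticks out 18 mm on the near side
- trap_lip (a point): Middle of the lower free edge of the trap's retaining lip: trap x = -51, y = 0, z = 46 mm. From here the lip reaches back to the near wall (x = -67), over the recess's full width; the gap below it is 12 mm high (down to the ledge) and 16 mm deep; the lip is 6 mm thick, its top at z = 52 mm
- catch (a joint): Angle of the flat turn catch about the upright axis at trap x = 78, y = 0. 0 = closed: its 30 mm wing (16 wide, z 60.5 to 66.5 mm) points to trap -x over the mouth, its knob to trap +x. Opens counter-clockwise seen from above, to 1.75 rad; near 1.5 it lies along the far wall (knob to +y), clear of the mouth. Starts at 0 to 0.4, stays where left (about 1 N at the knob)
- catch_knob (a point): Point to grip on the catch's upright round black knob: on its axis, 58 mm from the catch's pivot, trap z = 90 mm. The knob is 14 mm thick, 36 mm tall, its top at trap z = 102.5 mm
- plate: Slotted aluminium strainer plate 128 (x) x 90 (y) x 5 mm, about 0.3 kg, loose. Origin mid-underside, z out of its upper face, x from the plain edge (-64 mm) to the upturned flange (x 58 to 64, full width, up to z = 24 mm). Starts on the rack, sloping 35 degrees, plain edge down, nearest the robot. Home: origin at the trap's +-3 mm in x and y, 34 mm above it, axes parallel to the trap's
- plate_bar (a point): Middle of the plate's grip bar: plate x = 0, y = 0, z = 46 mm. The bar runs along plate y: 14 mm thick in x, 70 mm long, z = 36 to 56 mm, on two posts 54 mm apart
- plate_edge (a point): Middle of the plate's plain lower edge: plate x = -64, y = 0, z = 0 mm
- rack: Wooden draining rack fixed to the bench, 125 x 94 mm, about 100 mm high: a board that slopes 35 degrees, falling towards its -x side (the robot), with a low stop at the lower end that stands 10 mm out of the board. Origin under its middle
- spanner_b: Combination spanner, 24 x 156 x 6 mm, lying on the bench near its front edge; leave alone. Origin under its middle
- screwdriver_b: Screwdriver, 22 x 160 x 24 mm, lying behind the work; leave alone. Origin under its middle
- lap_b: Small lap disc, 90 mm across, 10 mm thick, lying behind the work; leave alone. Origin under its middle
- brush_b: Flat bristle brush, 26 x 157 x 10 mm, lying at the left front; leave alone. Origin under its middle

How it is judged:
By the outcome, as a careful person would: the job done as asked, in the order asked, and still so for the second after the job is handed in, with the robot touching nothing.
It also fails if it takes over 72 s, if anything falls off the work surface, if the arm or the gripper's body presses on something with over 40 N, if the wrist force passes 120 N, or if a joint passes its speed limit or range.

### The arm

A 6-joint arm with a two-finger parallel gripper is mounted at the origin on a cart in front of the work surface, level with it; the furniture and walls round the work are solid. World frame = base frame: x ahead of the robot, y to its left, z up, the work surface at z = 0. Lengths are in mm, angles in rad, forces in N, time in s.
With the tool pointing down it reaches from about 350 to 875 mm from the base axis. Payload 4.2 kg.
Tool frame: the origin (TCP) lies on the centre line of the jaws, within the pads' length; the fingertips stand 17 mm ahead of it and the grasp point (between the pads) lies 2 mm behind it; z points along the fingers, y is the line along which they close (so a half turn about z gives the same grasp; the last joint's range is limited). The gripper opens to 85 mm and grips with 20 to 120 N. Pads are 22 mm wide; open, the fingers measure 114 mm over their backs; the gripper's body (76 mm by 85 mm) begins 54 mm behind the grasp point. The pads swing forward as they close: fully open they stand 13 mm farther back than shut.
Start: joints at [1.508, 0.385, 0.008, 0, -1.194, -0.259], TCP at [197.639, 592.906, 248.312] pointing down, gripper open.
Joint ranges: [-3.14, 3.14], [-1.21, 2.06], [-1.07, 1.41], [-3.16, 2.05], [-2.99, -0.16], [-3.1, 3.1]. Speed limits (rad/s): [2.79, 2.79, 3.14, 3.14, 3.14, 3.14].

### API

Orientations are given as [roll, pitch, yaw] about the fixed x, y, z axes, in that order (R = Rz(yaw) Ry(pitch) Rx(roll)).
In Python, from bench import arm gives the robot as it stands. Calls block until the motion is done:
- arm.move_pose(position, orientation): joint-space move of the TCP to a pose.
- arm.move_linear(position, attitude=None, vel=150): straight line of the TCP; attitude=None keeps the orientation; vel is the mean speed in mm/s.
- arm.move_j(angles): joint-space move.
- arm.ungrasp() and arm.gripper_close(strength=None): open the fingers fully, or close them until they stop; strength is the grip in N (None keeps the last).
- arm.sleep(seconds).
- arm.inverse_kinematics(position, orientation): joint angles nearest the present ones, or None.
- arm.camera(name): name is "side" or "top"; returns a dict with "pixels" (420x560x3 uint8, red, green, blue), "z_map" (420x560 float32, mm along the optical axis (not along the pixel's ray), 0 where there is no reading), "mtx" (3x3 intrinsics, pixels), "dist_coeffs" ([k1, k2, p1, p2, k3] as OpenCV has them; the pictures are not rectified), "rvec" (rotation vector, rad) and "tvec" (3), from world to camera coordinates, as OpenCV has them. Camera axes: x right, y down, z forward; pixel columns grow to the right and rows downward; lengths in mm; the calibration is good to about 2 mm. A picture is of the moment at which its call begins.
A pose or a line that the arm cannot do raises arm.IKError and nothing moves.
- arm.job_done(): hands the job in; it is judged then, once.
Trained networks look in a picture, given as the dict that the camera call returned (one of the last four; its "shot" number tells which), for a name from the list of things; names that differ only in an ending like _2 or _b are one class to them, and where a whole thing is asked for, a point or a joint stands for the part that bears it (a point fixed in the world has none). Each returns a list of dicts, best first, with "confidence" (0 to 1); they miss things now and then, are a little off and sometimes report something else, mostly with a low value. They report only what shows in the picture. A call takes as long as a camera call.
- arm.boxes_of(target, picture): "xy" ([column, row] as shares, 0 to 1, of the picture: columns of its width, rows of its height, amid what is visible of it).
Readings, each from a call of its own:
- arm.read_time(): time.
- arm.read_joints(): joint angles.
- arm.read_qvel(): joint speeds.
- arm.read_joint_torque(): joint torques, N m.
- arm.read_tcp_pos(): TCP position.
- arm.read_tcp_rot(): TCP orientation.
- arm.read_force(): force on the tool from outside, world axes, zero at the start.
- arm.read_torque(): the same for the moment, N m.
- arm.read_grip_width(): opening from 0.0 (shut) to 1.0 (fully open).
- arm.read_grasp_force(): force on a finger pad.
Only numpy, scipy, OpenCV 4.12 (cv2) and the standard library are available. Lean on these libraries where they do the work, as an engineer would, in place of code of your own. Each camera call takes 0.05 s, during which the arm holds its last target. There are 200 camera calls.

## Working session

There is one attempt and no reset: what is moved stays moved. The work goes in short steps, each a Python script; the robot and the scene stay as the last script left them, time stands still between calls to the robot, and variables do not carry over. Pictures are saved under pics/ and viewed, at most 10 in all, crops included, and the job is handed in when it is done.

```bash
ls; mkdir -p pics; cat > h.py <<'E'
import numpy as np, cv2, pickle
from bench import arm
def cloud(p):
    z=p["z_map"]; h,w=z.shape
    u,v=np.meshgrid(np.arange(w),np.arange(h))
    n=cv2.undistortPoints(np.stack([u,v],-1).reshape(-1,1,2).astype(float),np.array(p["mtx"]),np.array(p["dist_coeffs"])).reshape(h,w,2)
    c=np.dstack([n[...,0]*z,n[...,1]*z,z])
    R=cv2.Rodrigues(np.array(p["rvec"],float))[0]; t=np.array(p["tvec"],float).ravel()
    W=(c-t)@R; W[z<=0]=np.nan
    return W
def snap(n,f):
    p=arm.camera(n); cv2.imwrite(f"pics/{f}.png",p["pixels"][...,::-1]); np.savez(f"pics/{f}.npz",W=cloud(p),px=p["pixels"])
    pickle.dump(dict(p),open(f"pics/{f}.pkl","wb")); return p
E
python3 - <<'E'
from h import *
for n in("top","side"):
    p=snap(n,n+"0"); W=cloud(p)
    R=cv2.Rodrigues(np.array(p["rvec"],float))[0]; print(n,"cam at",-R.T@np.array(p["tvec"]).ravel())
    for t in("trap","trap_lip","catch_knob","plate","plate_bar","plate_edge","rack"):
        for b in arm.boxes_of(t,p)[:2]:
            c,r=b["xy"][0]*560,b["xy"][1]*420; print(t,round(b["confidence"],2),round(c),round(r),W[min(int(r),419),min(int(c),559)].round())
im=np.vstack([cv2.imread("pics/top0.png"),cv2.imread("pics/side0.png")]);
print(arm.read_time())
E
```

```text
bench.py
pics
top cam at [536.66170635 -10.2156428  995.31603035]
trap 0.73 357 240 [ 521. -158.   64.]
trap 0.71 264 230 [550.  48.   8.]
trap_lip 0.62 262 231 [546.  55.   6.]
catch_knob 0.53 260 193 [629.  54.  66.]
plate 0.64 358 245 [ 512. -161.   54.]
plate_bar 0.93 354 242 [ 519. -151.   65.]
plate_edge 0.95 355 237 [ 528. -152.   71.]
plate_edge 0.55 263 229 [550.  52.   5.]
rack 0.84 345 232 [ 541. -132.   78.]
side cam at [ 285.29585688 -603.23959485  590.48002335]
trap 0.86 260 214 [556.  77.   4.]
trap_lip 0.68 260 216 [553.  72.   6.]
catch_knob 0.58 299 189 [647.  57.  67.]
plate 0.79 291 265 [ 523. -152.   67.]
plate_bar 0.93 293 267 [ 525. -158.   67.]
plate_edge 0.96 289 264 [ 523. -150.   65.]
plate_edge 0.19 297 187 [642.  61.  69.]
rack 0.73 305 296 [ 542. -184.    7.]
0.8
```

View pics/top0.png

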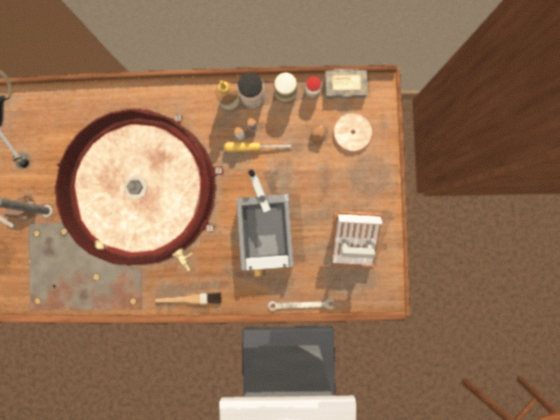

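View pics/side0.png

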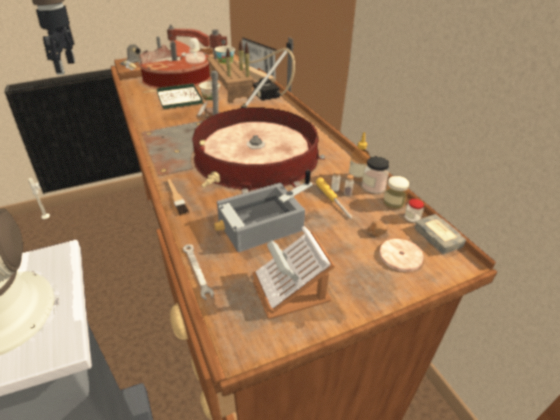

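```bash
cat > fit.py <<'E'
from h import *
from scipy.optimize import least_squares
from scipy.spatial.transform import Rotation as Ro
def B(*a): a=np.array(a,float).reshape(3,2); return a.mean(1),np.abs(a[:,1]-a[:,0])/2
trapB=[B(-77,-67,-58,58,0,52),B(-67,-51,-48,48,46,52),B(67,85,-58,58,0,59),B(-67,67,48,58,0,59),B(-67,67,-58,-48,0,59),
 B(-67,-59,-48,48,0,34),B(59,67,-48,48,0,34),B(-67,67,-48,-40,0,34),B(-67,67,40,48,0,34)]
plateB=[B(-64,64,-45,45,0,5),B(58,64,-45,45,0,24),B(-7,7,-35,35,36,56),B(-5,5,-31,-23,5,36),B(-5,5,23,31,5,36)]
def sdf(P,bs):
    out=[]
    for c,h in bs:
        q=np.abs(P-c)-h; out.append(np.linalg.norm(np.maximum(q,0),axis=1)+np.minimum(q.max(1),0))
    out=np.array(out); return out.min(0)
def fit(P,bs,x0,f,cut=12):
    for c in (30,cut,cut):
        d=sdf(f(P,x0),bs); Q=P[np.abs(d)<c]
        r=least_squares(lambda x:sdf(f(Q,x),bs),x0,loss="soft_l1",f_scale=2,x_scale=[1,1]+[.02]*(len(x0)-2) if len(x0)==3 else [1,1,1,.02,.02,.02]); x0=r.x
    return x0,np.median(np.abs(sdf(f(Q,x0),bs))),len(Q)
f3=lambda P,x:(P-[x[0],x[1],0])@Ro.from_euler("z",x[2]).as_matrix()
f6=lambda P,x:(P-x[:3])@Ro.from_euler("xyz",x[3:]).as_matrix()
E
python3 - <<'E'
from fit import *
Ws=[np.load(f"pics/{n}0.npz")["W"].reshape(-1,3) for n in("top","side")]
Ws.append(np.vstack(Ws))
for W in Ws:
    W=W[np.isfinite(W).all(1)]
    b=W[(abs(W[:,0]-400)<60)&(abs(W[:,1])<250)&(abs(W[:,2])<15)]
    print("bench z",np.median(W[(abs(W[:,0]-550)<150)&(abs(W[:,1]+30)<25)&(abs(W[:,2])<15)][:,2]))
    T=W[(W[:,0]>440)&(W[:,0]<660)&(W[:,1]>-20)&(W[:,1]<130)&(W[:,2]>20)&(W[:,2]<62)]
    for y0 in (0.,.1): 
        x,m,n=fit(T,trapB,np.array([550,50,y0]),f3); print("trap",x.round(3),round(m,2),n)
    K=W[(W[:,0]>590)&(W[:,0]<720)&(W[:,1]>-10)&(W[:,1]<130)&(W[:,2]>75)&(W[:,2]<112)]; print("knob",K.mean(0).round(1),len(K),K[K[:,2]>97].mean(0).round(1))
    P=W[(W[:,0]>440)&(W[:,0]<640)&(W[:,1]<-80)&(W[:,1]>-240)&(W[:,2]>25)&(W[:,2]<140)]
    for yw in(0.,-.15):
        x,m,n=fit(P,plateB,np.array([535,-160,60,0,-np.radians(35),yw]),f6,8); print("plate",x.round(3),round(m,2),n)
    print("bar",x[:3]+Ro.from_euler("xyz",x[3:]).apply([0,0,46]))
E
```

```text
bench z 0.700068203198409
trap [5.37553e+02 4.25140e+01 6.60000e-02] 1.06 1955
trap [5.37555e+02 4.24940e+01 6.70000e-02] 1.06 1955
knob [670.4  66.6  98.5] 43 [671.2  67.1 101.7]
plate [ 5.21798e+02 -1.57308e+02  6.12500e+01 -1.00000e-03 -5.92000e-01
 -7.80000e-02] 1.04 2399
plate [ 5.21796e+02 -1.57288e+02  6.12490e+01 -1.00000e-03 -5.92000e-01
 -7.90000e-02] 1.04 2399
bar [ 496.22527739 -155.21548888   99.43101074]
bench z 1.1834294519532902
trap [5.39999e+02 4.28790e+01 5.70000e-02] 0.77 2834
trap [5.39999e+02 4.28790e+01 5.70000e-02] 0.77 2834
knob [670.6  64.   92.3] 69 [671.5  65.5 101.4]
plate [ 5.23302e+02 -1.61437e+02  6.09590e+01  1.20000e-02 -6.05000e-01
 -7.20000e-02] 0.87 3594
plate [ 5.23302e+02 -1.61438e+02  6.09590e+01  1.20000e-02 -6.05000e-01
 -7.20000e-02] 0.87 3594
bar [ 497.17862542 -160.12219149   98.79907377]
bench z 0.950053513794643
trap [5.39595e+02 4.28490e+01 5.70000e-02] 0.87 4785
trap [5.40058e+02 3.46210e+01 5.80000e-02] 1.6 4785
knob [670.5  65.   94.7] 112 [671.3  66.4 101.6]
plate [ 5.22700e+02 -1.59324e+02  6.09110e+01  7.00000e-03 -6.01000e-01
 -7.10000e-02] 1.04 5987
plate [ 5.22700e+02 -1.59324e+02  6.09110e+01  7.00000e-03 -6.01000e-01
 -7.10000e-02] 1.04 5987
bar [ 496.72935397 -157.82452392   98.84849732]
```

```bash
cat >> h.py <<'E'
from scipy.spatial.transform import Rotation as Ro
TX,TY,TYAW=539.5,42.8,0.06
piv=np.array([TX,TY])+78*np.array([np.cos(TYAW),np.sin(TYAW)])
def knob(a,off,z=89,r=57.5):
    f=a+TYAW; return [*(piv+r*np.array([np.cos(f),np.sin(f)])),z],[np.pi,0,f+off]
M=np.array([[0,1,0],[1,0,0],[0,0,-1.]])
def tool(o,R,s,gz=45):  # plate origin, rotation -> TCP pose; TCP at plate z=gz
    S=M@np.diag([s,s,1]); return (np.array(o)+R@[0,0,gz]).tolist(), Ro.from_matrix(R@S).as_euler("xyz").tolist()
PO=np.array([522.7,-159.3,61.0]); PR=Ro.from_euler("xyz",[0,-.605,-.073]).as_matrix()
RT=Ro.from_euler("z",TYAW).as_matrix()
def inplace(ex,ez,deg,dy=0):  # plate pose from plain lower edge (trap coords) and tilt
    R=RT@Ro.from_euler("y",-deg,degrees=True).as_matrix()
    return np.array([TX,TY,0])+RT@[ex,dy,ez]+R@[64,0,0],R
E
python3 - <<'E'
from h import *
f=lambda x:None if x is None else np.round(x,2)
for off in(0,np.pi,-np.pi):
    print(off,[f(arm.inverse_kinematics(*knob(a,off))) for a in(.28,1.5)])
for s in(1,-1):
    print(s,f(arm.inverse_kinematics(*tool(PO,PR,s))),[f(arm.inverse_kinematics(*tool(*inplace(*e),s))) for e in((-45,37,22),(-64,34,0))])
W=np.load("pics/top0.npz")["W"]
m=np.nan_to_num(W[...,2])>110; print("tall:",W[m&(W[...,0]>300)&(W[...,0]<900)][:, :].round().tolist()[:6], m.sum())
E
```

```text
0 [array([ 0.34,  0.6 , -0.05,  0.  , -0.92,  1.57]), array([ 0.43,  0.53, -0.18,  0.  , -0.85,  2.7 ])]
3.141592653589793 [array([ 0.34,  0.6 , -0.05, -0.  , -0.92, -1.57]), array([ 0.43,  0.53, -0.18,  0.  , -0.85, -0.44])]
-3.141592653589793 [array([ 0.34,  0.6 , -0.05, -0.  , -0.92, -1.57]), array([ 0.43,  0.53, -0.18,  0.  , -0.85, -0.44])]
1 None [None, array([ 0.38,  0.43, -0.41, -0.  , -0.73,  2.82])]
-1 None [None, array([ 0.38,  0.43, -0.41,  0.  , -0.73, -0.32])]
tall: [[900.0, -548.0, 230.0], [899.0, -548.0, 227.0], [897.0, -547.0, 231.0], [898.0, -549.0, 225.0], [897.0, -550.0, 227.0], [900.0, -549.0, 216.0]] 8737
```

```bash
python3 - <<'E'
from h import *
f=lambda x:None if x is None else np.round(x,2)
for s in(1,-1):
  for d in(4,8,12,16,20): print("trap",s,d,f(arm.inverse_kinematics(*tool(*inplace(-60,36,d),s))))
  p,_=tool(PO,PR,s)
  for d in(0,10,20,25,30,35):
    R=Ro.from_euler("xyz",[0,-np.radians(d),-.073]).as_matrix(); print("rack",s,d,f(arm.inverse_kinematics(*tool(np.array(p)-R@[0,0,45],R,s))))
  for al in(-60,-40,-20,20,40,60):  # lean about plate x
    S=Ro.from_matrix(PR@Ro.from_euler("x",al,degrees=True).as_matrix()@M@np.diag([s,s,1])).as_euler("xyz")
    print("lean",s,al,f(arm.inverse_kinematics(p,S)))
E
```

```text
trap 1 4 [ 0.39  0.4  -0.47  0.04 -0.64  2.78]
trap 1 8 [ 0.41  0.36 -0.54  0.09 -0.54  2.72]
trap 1 12 [ 0.42  0.33 -0.62  0.18 -0.43  2.63]
trap 1 16 [ 0.42  0.3  -0.74  0.34 -0.29  2.46]
trap 1 20 None
rack 1 0 [ 0.    0.38 -0.44  0.   -0.75  3.06]
rack 1 10 [ 0.01  0.32 -0.57  0.03 -0.51  3.03]
rack 1 20 [ 0.02  0.27 -0.73  0.14 -0.22  2.92]
rack 1 25 None
rack 1 30 None
rack 1 35 None
lean 1 -60 [ 0.18  0.56 -1.05  1.65 -1.15  0.86]
lean 1 -40 None
lean 1 -20 None
lean 1 20 [-0.41  0.33 -0.4  -1.   -0.64 -1.92]
lean 1 40 [-0.58  0.48 -0.25 -1.07 -1.08 -1.75]
lean 1 60 [-0.65  0.66 -0.09 -1.09 -1.46 -1.68]
trap -1 4 [ 0.39  0.4  -0.47  0.04 -0.64 -0.36]
trap -1 8 [ 0.41  0.36 -0.54  0.09 -0.54 -0.42]
trap -1 12 [ 0.42  0.33 -0.62  0.18 -0.43 -0.51]
trap -1 16 [ 0.42  0.3  -0.74  0.34 -0.29 -0.68]
trap -1 20 None
rack -1 0 [ 0.    0.38 -0.44  0.   -0.75 -0.08]
rack -1 10 [ 0.01  0.32 -0.57  0.03 -0.51 -0.11]
rack -1 20 [ 0.02  0.27 -0.73  0.14 -0.22 -0.23]
rack -1 25 None
rack -1 30 None
rack -1 35 None
lean -1 -60 [ 0.18  0.56 -1.05  1.65 -1.15 -2.28]
lean -1 -40 None
lean -1 -20 None
lean -1 20 [-0.41  0.33 -0.4  -1.   -0.64  1.22]
lean -1 40 [-0.58  0.48 -0.25 -1.07 -1.08  1.39]
lean -1 60 [-0.65  0.66 -0.09 -1.09 -1.46  1.46]
```

```bash
cat >> h.py <<'E'
def tool(o,R,s,lean,gz=45):
    Rt=R@Ro.from_euler("x",lean,degrees=True).as_matrix()@M@np.diag([s,s,1])
    return (np.array(o)+R@[0,0,46]+Rt@[0,0,2-1+0]).tolist(), Ro.from_matrix(Rt).as_euler("xyz").tolist()
E
python3 - <<'E'
from h import *
f=lambda x:None if x is None else np.round(x,2)
for s in(1,-1):
  for l in(18,25,32):
    print(s,l,f(arm.inverse_kinematics(*tool(PO,PR,s,l))),f(arm.inverse_kinematics(*tool(PO+PR@[0,0,80],PR,s,l))),f(arm.inverse_kinematics(*tool(PO+[-10,0,130],PR,s,l))))
    for e in((-45,140,22),(-45,37,22),(-45,37,20),(-64,35,14),(-64,34,0)): print("   ",e,f(arm.inverse_kinematics(*tool(*inplace(*e),s,l))))
E
```

```text
1 18 [-0.38  0.32 -0.41 -0.99 -0.58 -1.95] [-0.37  0.14 -0.46 -0.84 -0.66 -2.14] [-0.31  0.09 -0.36 -0.7  -0.72 -2.37]
    (-45, 140, 22) [ 0.22  0.15 -0.37 -0.41 -0.66 -2.97]
    (-45, 37, 22) [ 0.19  0.31 -0.43 -0.59 -0.49 -2.74]
    (-45, 37, 20) [ 0.19  0.32 -0.41 -0.56 -0.52 -2.78]
    (-64, 35, 14) [ 0.2   0.34 -0.4  -0.5  -0.61 -2.86]
    (-64, 34, 0) [ 0.19  0.45 -0.25 -0.41 -0.87 -3.  ]
1 25 [-0.47  0.36 -0.36 -1.03 -0.75 -1.86] [-0.47  0.19 -0.4  -0.93 -0.83 -2.  ] [-0.41  0.14 -0.29 -0.82 -0.89 -2.21]
    (-45, 140, 22) [ 0.11  0.18 -0.29 -0.61 -0.79 -2.74]
    (-45, 37, 22) [ 0.07  0.34 -0.35 -0.77 -0.64 -2.49]
    (-45, 37, 20) [ 0.08  0.35 -0.34 -0.74 -0.66 -2.54]
    (-64, 35, 14) [ 0.1   0.37 -0.33 -0.67 -0.73 -2.65]
    (-64, 34, 0) [ 0.11  0.48 -0.2  -0.55 -0.94 -2.86]
1 32 [-0.53  0.42 -0.31 -1.06 -0.91 -1.8 ] [-0.55  0.25 -0.35 -0.97 -0.99 -1.91] [-0.49  0.2  -0.24 -0.9  -1.05 -2.11]
    (-45, 140, 22) [ 0.01  0.22 -0.23 -0.76 -0.92 -2.57]
    (-45, 37, 22) [-0.02  0.38 -0.3  -0.9  -0.79 -2.32]
    (-45, 37, 20) [-0.01  0.39 -0.28 -0.87 -0.81 -2.37]
    (-64, 35, 
[... 596 characters left out ...]
9 -0.82 -0.89  0.93]
    (-45, 140, 22) [ 0.11  0.18 -0.29 -0.61 -0.79  0.4 ]
    (-45, 37, 22) [ 0.07  0.34 -0.35 -0.77 -0.64  0.65]
    (-45, 37, 20) [ 0.08  0.35 -0.34 -0.74 -0.66  0.6 ]
    (-64, 35, 14) [ 0.1   0.37 -0.33 -0.67 -0.73  0.49]
    (-64, 34, 0) [ 0.11  0.48 -0.2  -0.55 -0.94  0.28]
-1 32 [-0.53  0.42 -0.31 -1.06 -0.91  1.34] [-0.55  0.25 -0.35 -0.97 -0.99  1.23] [-0.49  0.2  -0.24 -0.9  -1.05  1.03]
    (-45, 140, 22) [ 0.01  0.22 -0.23 -0.76 -0.92  0.58]
    (-45, 37, 22) [-0.02  0.38 -0.3  -0.9  -0.79  0.82]
    (-45, 37, 20) [-0.01  0.39 -0.28 -0.87 -0.81  0.77]
    (-64, 35, 14) [ 0.    0.4  -0.28 -0.8  -0.86  0.65]
    (-64, 34, 0) [ 0.04  0.5  -0.16 -0.67 -1.03  0.41]
```

```bash
python3 - <<'E'
from h import *
o=np.pi
arm.move_pose(*knob(.28,o,z=165)); arm.move_linear(knob(.28,o)[0],vel=100)
arm.gripper_close(25); print("w",arm.read_grip_width(),arm.read_grasp_force(),arm.read_force())
for a in np.linspace(.28,1.52,9)[1:]: arm.move_linear(*knob(a,o),vel=100)
print(arm.read_force(),arm.read_time())
arm.ungrasp(); p=knob(1.52,o,z=170); arm.move_linear(p[0],vel=200)
arm.move_pose(*tool(PO+PR@[0,0,90],PR,-1,22))
print(arm.read_time()); snap("top","top1"); snap("side","side1")
E
```

```text
w 0.1501182055182615 24.349355972371995 [-0.37386406 -0.54790246  1.08403737]
[-2.71503443 -5.11227235  4.61613892] 7.35
9.9333
```

```bash
python3 - <<'E'
import cv2,numpy as np
a=cv2.imread("pics/top1.png")[150:320,200:420]; b=cv2.imread("pics/side1.png")[140:330,180:400]
cv2.imwrite("pics/c1.png",np.vstack([cv2.resize(a,(400,300)),cv2.resize(b,(400,300))]))
E
```

```text
(no output)
```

View pics/c1.png

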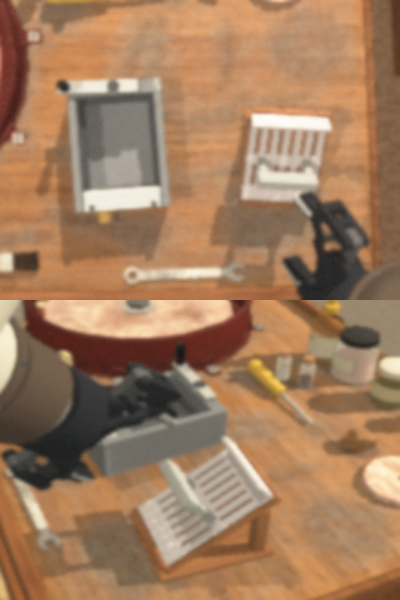

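```bash
python3 - <<'E'
from fit import *
W=np.load("pics/top1.npz")["W"].reshape(-1,3);S=np.load("pics/side0.npz")["W"].reshape(-1,3)
for W in (W,S,np.vstack([W,S])):
    W=W[np.isfinite(W).all(1)]
    T=W[(W[:,0]>440)&(W[:,0]<660)&(W[:,1]>-20)&(W[:,1]<130)&(W[:,2]>20)&(W[:,2]<61)]
    x,m,n=fit(T,trapB,np.array([540,43,.06]),f3,8); print("trap",x.round(3),round(m,2),n)
    # lip top & wall heights
    L=f3(T,x); a=L[(L[:,0]>-64)&(L[:,0]<-55)&(abs(L[:,1])<40)]; b=L[(abs(L[:,0])<50)&(abs(abs(L[:,1])-53)<3)]; print(np.median(a[:,2]),np.median(b[:,2]))
    r=L[(abs(L[:,1])<40)&(L[:,2]>42)]; print(r[:,0].min(), np.percentile(r[r[:,0]<0,0],[2,98]))
E
```

```text
trap [5.37842e+02 4.25490e+01 6.40000e-02] 0.97 1741
52.51653668922894 59.09338404011301
-75.86398141974738 [-75.05244464 -50.05966909]
trap [5.40081e+02 4.28900e+01 5.60000e-02] 0.73 2741
53.116227299932945 59.77255764970987
-77.41752404911577 [-77.23915177 -51.97210262]
trap [5.39722e+02 4.28480e+01 5.70000e-02] 0.81 4475
52.898772821333296 59.4348166105297
-77.50453204444959 [-76.9244885  -51.85620634]
```

```bash
sed -i 's/^TX,TY,TYAW=.*/TX,TY,TYAW=539.0,42.7,0.06/; s/-.605,-.073/-.608,-.073/' h.py; python3 - <<'E'
from h import *
p,q=tool(PO,PR,-1,22); arm.move_linear(p,q,vel=80)
print(arm.read_force()); arm.gripper_close(70); arm.sleep(.2)
print("w",arm.read_grip_width(),arm.read_grasp_force(),arm.read_force(),arm.read_torque())
arm.move_linear((np.array(p)+PR@[0,0,25]+[0,0,10]).tolist(),q,vel=60)
print(arm.read_grip_width(),arm.read_force(),arm.read_torque(),arm.read_time())
arm.move_linear((np.array(p)+[-10,0,130]).tolist(),q,vel=150)
p,q=tool(*inplace(-45,150,22),-1,22); arm.move_pose(p,q); arm.sleep(.2)
print(arm.read_time(),arm.read_grip_width()); snap("top","top2"); snap("side","side2")
a=cv2.imread("pics/top2.png")[150:320,180:400]; b=cv2.imread("pics/side2.png")[100:290,160:380]
cv2.imwrite("pics/c2.png",np.vstack([cv2.resize(a,(400,300)),cv2.resize(b,(400,300))]))
E
```

```text
[-0.36794393 -0.30129979 -0.69662579]
w 0.15282347209393868 68.78875136375427 [-4.06506695 -0.97406294  4.11347284] [-0.50786293  1.14467093  0.23471407]
0.15155459434096558 [ 0.23083416 -0.10239051 -2.93177635] [-0.95483484  1.68137071 -0.00930893] 12.8667
14.725 0.15318187285022108
```

View pics/c2.png

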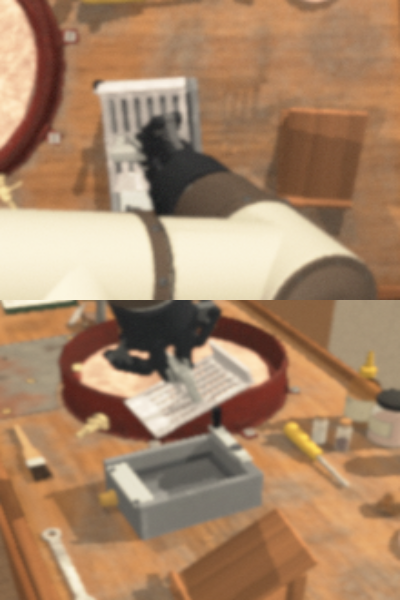

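```bash
cat > pf.py <<'E'
from fit import *
from h import inplace
def platefit(name,guess):
    o,R=guess; W=np.load(f"pics/{name}.npz")["W"].reshape(-1,3); W=W[np.isfinite(W).all(1)]
    L=(W-o)@R; P=L[(abs(L[:,0])<75)&(abs(L[:,1])<55)&(L[:,2]>-12)&(L[:,2]<28)]
    x,m,n=fit(P,plateB[:2],np.zeros(6),f6,7); return x,m,n   # in guessed plate frame
E
python3 - <<'E'
from pf import *
for n in("top2","side2"):
    x,m,k=platefit(n,inplace(-45,150,22)); print(n,x[:3].round(1),np.degrees(x[3:]).round(1),round(m,2),k)
E
```

```text
top2 [-0.4  0.   0.1] [-0.1  0.2 -0.1] 0.73 1329
side2 [-0.1  0.4 -0.7] [-0.8  0.5 -0.6] 0.65 1653
```

```bash
python3 - <<'E'
from h import *
f0=np.array(arm.read_force()); print("f0",f0.round(1))
def go(e,vel):
    arm.move_linear(*tool(*inplace(*e),-1,22),vel=vel); f=np.array(arm.read_force())-f0; print(e,f.round(1),arm.read_torque()); return np.abs(f).max()<12
ok=go((-44,70,22),100)
for e in[(-44,50,22),(-44,37,22),(-50,36.3,20),(-55,36,18),(-59,36,16),(-62,35.7,14.5),(-64,35.5,13.5)]:
    if not go(e,40): print("STOP"); break
print(arm.read_time()); snap("side","side3"); snap("top","top3")
b=cv2.imread("pics/side3.png")[170:260,200:320]; cv2.imwrite("pics/c3.png",cv2.resize(b,(800,600),interpolation=cv2.INTER_CUBIC))
from pf import platefit
for n in("top3","side3"):
    x,m,k=platefit(n,inplace(-64,35.5,13.5)); print(n,x[:3].round(1),np.degrees(x[3:]).round(1),round(m,2),k)
E
```

```text
f0 [ 0.3 -0.2 -2.5]
(-44, 70, 22) [-0.4 -0.8  0.5] [-1.12897078  0.97590306  0.03572002]
(-44, 50, 22) [-0.5  0.4  0.4] [-1.16326787  0.97511969 -0.03507059]
(-44, 37, 22) [ 0.4  0.8 -0.4] [-1.15179532  1.00920802  0.0056661 ]
(-50, 36.3, 20) [-0.4 -0.2 -0.8] [-1.0668708   0.86034621 -0.01940779]
(-55, 36, 18) [-0.2  0.2 -0.8] [-1.14369679  0.840398   -0.00943781]
(-59, 36, 16) [-0.4 -0.7 -0.6] [-1.15513052  0.74996653  0.0253916 ]
(-62, 35.7, 14.5) [-0.1  0.1 -0.5] [-1.13877444  0.62822554  0.01413124]
(-64, 35.5, 13.5) [-0.5 -1.  -0.9] [-1.06456129  0.598096   -0.04154844]
18.1583
top3 [ 3.  -7.9  0.4] [0.6 0.5 4.9] 1.36 679
side3 [-6.5 -0.3  4.5] [-0.8  6.4 -3.2] 1.78 1670
```

View pics/c3.png

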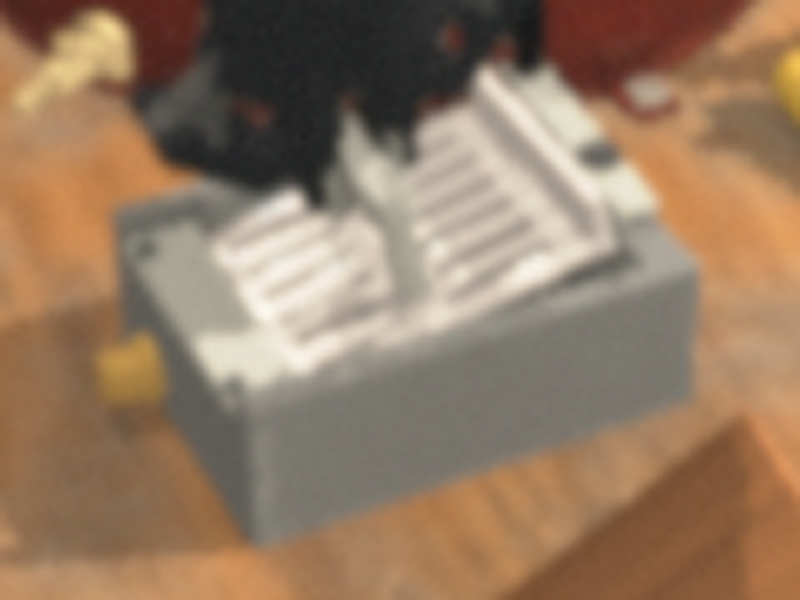

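The side view shows the plain edge tucked under the lip (edge line about (215,240)–(300,365) in the crop), the flange still raised and clear of the far wall, and no contact forces. Next I'll lower it.

```bash
python3 - <<'E'
from h import *
f0=np.array([0.3,-.2,-2.5])
for e in[(-64,35.2,11),(-64,35,8),(-64,34.8,6),(-64,34.6,4),(-64,34.5,3),(-64,34.4,2),(-64,34.3,1),(-64,34.2,0),(-64,33.9,0),(-64,33.6,0),(-64,33.2,0)]:
    arm.move_linear(*tool(*inplace(*e),-1,22),vel=25); f=np.array(arm.read_force())-f0; print(e,f.round(1),np.round(arm.read_torque(),2))
    if np.abs(f).max()>8: print("STOP"); break
print(arm.read_time()); snap("side","side4"); snap("top","top4")
E
```

```text
(-64, 35.2, 11) [-0.  -0.4  0.1] [-1.17  0.49 -0.  ]
(-64, 35, 8) [-0.1  0.4 -0.3] [-1.08  0.32  0.01]
(-64, 34.8, 6) [-0.7 -0.   0.1] [-1.07  0.18 -0.03]
(-64, 34.6, 4) [-0.5 -0.1  1.3] [-1.    0.41  0.04]
(-64, 34.5, 3) [-1.1 -0.3  2.3] [-0.86  0.48  0.05]
(-64, 34.4, 2) [-1.2  0.4  2.7] [-0.86  0.51  0.1 ]
(-64, 34.3, 1) [-0.4  0.2  4.7] [-0.67  0.56  0.1 ]
(-64, 34.2, 0) [-3.2 -0.9  8. ] [-0.38  0.82  0.25]
(-64, 33.9, 0) [-3.3 -0.9  8.6] [-0.36  0.94  0.32]
STOP
20.65
```

```bash
python3 - <<'E'
from h import *
for n in("side4","top4"):
    W=np.load(f"pics/{n}.npz")["W"].reshape(-1,3);W=W[np.isfinite(W).all(1)]
    o,R=inplace(-64,0,0); L=(W-o)@R
    s=lambda a,b,y,lo,hi:(lambda q:(len(q),np.round(np.percentile(q[:,2],[20,50,80]),1) if len(q) else None))(L[(L[:,0]>a)&(L[:,0]<b)&(abs(L[:,1])<y)&(L[:,2]>lo)&(L[:,2]<hi)])
    print(n,"flange",s(59,63,42,45,75),"plate+x",s(35,55,40,36,60),"plate-x",s(-48,-30,40,36,60),"wall",s(71,83,50,50,62.5))
    q=L[(L[:,2]>53)&(L[:,2]<64)&(L[:,0]>45)&(L[:,0]<66)&(abs(L[:,1])<40)]; print(np.percentile(q[:,0],[2,50,98]).round(1),len(q))
b=cv2.imread("pics/side4.png")[170:260,200:320]; cv2.imwrite("pics/c4.png",cv2.resize(b,(800,600),interpolation=cv2.INTER_CUBIC))
E
```

```text
side4 flange (62, array([52.3, 58.3, 59.9])) plate+x (144, array([38.8, 39.9, 40.7])) plate-x (109, array([38.6, 39.7, 40.7])) wall (57, array([59.4, 60.1, 61.2]))
[57.8 59.4 64.1] 87
top4 flange (0, None) plate+x (0, None) plate-x (71, array([38.3, 39.7, 41. ])) wall (0, None)Traceback (most recent call last):
  File "<stdin>", line 7, in <module>
    return _quantile_unchecked(
        a, q, axis, out, overwrite_input, method, keepdims, weights)
    return _ureduce(a,
                    func=_quantile_ureduce_func,
    ...<5 lines>...
                    overwrite_input=overwrite_input,
                    method=method)
    r = func(a, **kwargs)
    result = _quantile(arr,
                       quantiles=q,
    ...<2 lines>...
                       out=out,
                       weights=wgt)
    slices_having_nans = np.isnan(arr[-1, ...])
                                  ~~~^^^^^^^^^
IndexError: index -1 is out of bounds for axis 0 with size 0
```

Plate flat at both ends (about 39 mm after subtracting the bench bias). I'll release and look.

```bash
python3 - <<'E'
from pf import *; from h import tool,snap,arm,knob
arm.ungrasp(); arm.sleep(.2)
p=np.array(arm.read_tcp_pos()); R=Ro.from_euler("xyz",arm.read_tcp_rot()).as_matrix()
arm.move_linear((p-R[:,2]*90).tolist(),vel=120)
arm.move_pose(*knob(1.52,np.pi,z=175)); print(arm.read_time())
snap("side","side5"); snap("top","top5")
W=np.vstack([np.load(f"pics/{n}.npz")["W"].reshape(-1,3) for n in("side5",)]);W=W[np.isfinite(W).all(1)]
o,Q=inplace(-64,0,0); L=(W-o)@Q
for nm,a,b in(("flange",59,63),("+x",15,55),("-x",-48,-15)):
  for sg in(1,-1):
    q=L[(L[:,0]>a)&(L[:,0]<b)&(L[:,1]*sg>8)&(L[:,1]*sg<42)&(L[:,2]>36)&(L[:,2]<64)]; print(nm,sg,len(q),np.median(q[:,2]).round(1))
q=L[(abs(L[:,0])<12)&(abs(L[:,1])<45)&(L[:,2]>84)&(L[:,2]<95)]; print("bar",q.mean(0),np.percentile(q,[3,97],axis=0).round(1).tolist())
a=cv2.imread("pics/top5.png")[185:285,220:320]; b=cv2.imread("pics/side5.png")[170:260,200:320]
cv2.imwrite("pics/c5.png",np.vstack([cv2.resize(a,(400,300)),cv2.resize(b,(400,300))]))
E
```

```text
23.175
flange 1 29 56.8
flange -1 29 58.5
+x 1 79 40.1
+x -1 84 40.2
-x 1 113 39.6
-x -1 67 39.6
bar [-1.22441046 -3.4044485  89.67680853] [[-6.6, -33.2, 84.5], [6.3, 31.6, 92.8]]
```

View pics/c5.png

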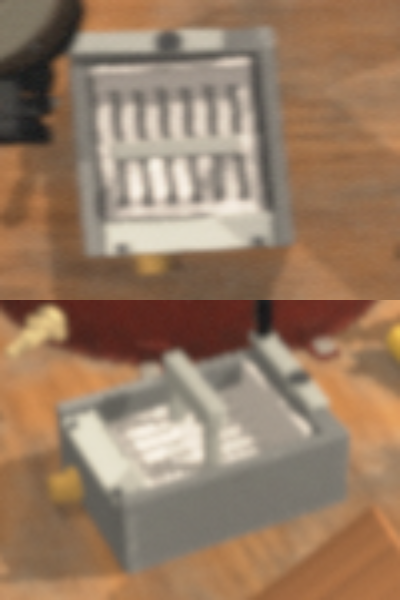

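The plate lies flat in the recess: in the side crop the flange sits flush inside the far wall, from about (245,365) to (310,435). The catch is still open. Closing it now.

```bash
python3 - <<'E'
from h import *
o=np.pi
arm.move_linear(knob(1.52,o)[0],vel=100); arm.gripper_close(25); print(arm.read_grip_width())
for a in np.linspace(1.52,0,10)[1:]:
    arm.move_linear(*knob(a,o),vel=100); f=np.array(arm.read_force())
    if np.abs(f).max()>15: print("force",a,f); break
print(arm.read_force(),arm.read_time())
arm.ungrasp(); q=knob(0,o,z=180); arm.move_linear(q[0],vel=200)
arm.move_pose([420,-250,300],[np.pi,0,0]); print(arm.read_time(),arm.read_force())
S=snap("side","side6"); T=snap("top","top6")
for n in("side6","top6"):
    W=np.load(f"pics/{n}.npz")["W"].reshape(-1,3);W=W[np.isfinite(W).all(1)]
    K=W[(abs(W[:,0]-670)<40)&(abs(W[:,1]-50)<50)&(W[:,2]>95)&(W[:,2]<110)].mean(0)
    print(n,K.round(1),"angle",(np.arctan2(K[1]-piv[1],K[0]-piv[0])-TYAW).round(3))
a=cv2.imread("pics/top6.png")[165:285,210:330]; b=cv2.imread("pics/side6.png")[160:260,200:333]
cv2.imwrite("pics/c6.png",np.vstack([cv2.resize(a,(400,300)),cv2.resize(b,(400,300))]))
E
```

```text
0.15496408952949806
[ 6.91171243 -0.39616834 -2.24430396] 27.7833
32.1 [-0.47976213 -0.08844654 -0.04917393]
side6 [674.2  48.2 100.6] angle -0.045
top6 [674.7  51.  101.4] angle 0.002
```

View pics/c6.png

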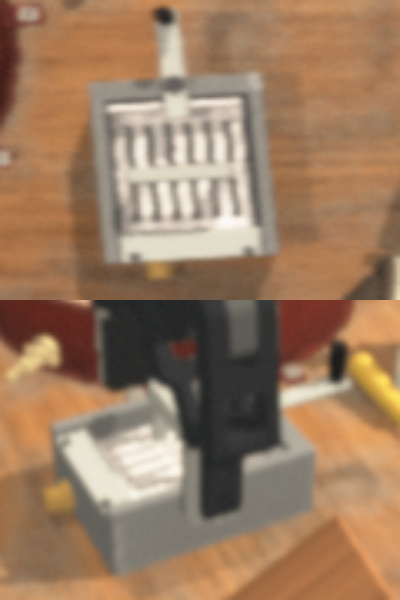

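The top view shows the catch closed square over the flange: knob at (163,15), wing tip at about (175,112). The plate is flat, the gripper is free and the force reading is near zero.

```bash
python3 -c "
from bench import arm
print(arm.job_done())"
```

```text
the job is handed in; nothing more can be done
None
```

The job is handed in at about 32 s of robot time: the strainer plate lies flat on its ledge with its plain edge under the lip, the catch is closed square over the flange, and I moved none of the tools or other things.

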